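Wind up the rabbit night light, set its ear and switch it on

ROBOT

A 6-joint arm with a two-finger parallel gripper is mounted at the origin on the work surface. World frame = base frame: x ahead of the robot, y to its left, z up, the work surface at z = 0. Lengths are in m, angles in rad, forces in N, time in s.
With the tool pointing down it reaches from about 0.35 to 1 m from the base axis. Payload 7.1 kg.
Tool frame: the origin (TCP) lies between the finger pads; the fingertips stand 22 mm ahead of it and the grasp point (between the pads) lies 3 mm ahead of it; x points along the fingers, y is the direction in which the jaws open and shut, and the axes are right-handed (so a half turn about x gives the same grasp; the last joint's range is limited). The gripper opens to 85 mm and grips with 20 to 120 N. Pads are 22 mm wide; open, the fingers measure 114 mm over their backs; the gripper's body (76 mm by 85 mm) begins 54 mm behind the grasp point. The pads swing forward as they close: fully open they stand 13 mm farther back than shut.
Start: joints at [1.27, 0.423, 1.63, -0, 1.089, -0.019], TCP at [0.174, 0.6, 0.216] pointing down, gripper open.
Joint ranges: [-3, 3], [-0.9, 2.11], [0.09, 2.58], [-1.31, 4.45], [0.11, 2.69], [-2.54, 2.54]. Speed limits (rad/s): [2.39, 2.39, 3.01, 3.14, 3.14, 3.14].

INTERFACE

Orientations are given as a rotation vector (axis times angle).
In Python, from rig import manip gives the robot as it stands. The module is installed in compiled form; this text tells all that it offers. Calls block until the motion is done:
- manip.move_to(position, orientation): joint-space move of the TCP to a pose.
- manip.servo_line(position, orientation=None, rate=0.15): straight line of the TCP; orientation=None keeps the orientation; rate is the mean speed in m/s.
- manip.set_joints(angles): joint-space move.
- manip.command_gripper(opening, f_grip=None): finger opening in m; f_grip is the grip in N (None keeps the last); returns when the fingers have stopped.
- manip.hold(seconds).
- manip.solve_ik(position, orientation): joint angles nearest the present ones, or None.
- manip.camera(name): name is "scene" or "side" or "wrist"; returns a dict with "image" (420x560x3 uint8, red, green, blue), "fx", "fy", "cx", "cy" (pixels), "cam_to_world" (4x4, takes a point from camera to world coordinates); the wrist camera has in their place "mount" (4x4, takes a point from camera to tool coordinates, whose origin is the TCP and whose axes are the tool frame's). Camera axes: x right, y down, z forward; pixel columns grow to the right and rows downward; lengths in m; the calibration is good to about 2 mm. A picture is of the moment at which its call begins: read the wrist's pose just before it. There is no depth.
A pose or a line that the arm cannot do raises manip.IKError and nothing moves.
- manip.sign_off(): hands the job in, once; it reports no verdict.
Readings, each from a call of its own:
- manip.get_time(): time.
- manip.get_joint_positions(): joint angles.
- manip.get_joint_vel(): joint speeds.
- manip.get_tau(): joint torques, N m.
- manip.get_position(): TCP position.
- manip.get_ee_rot(): TCP orientation.
- manip.get_contact_force(): force on the tool from outside, world axes, zero at the start.
- manip.get_torque(): the same for the moment, N m.
- manip.get_width(): finger opening in m.
Only numpy, scipy, OpenCV 4.12 (cv2) and the standard library are available. Lean on these libraries where they do the work, as an engineer would, in place of code of your own. Each camera call takes 0.05 s, during which the arm holds its last target. There are 200 camera calls.

TASK

Get the rabbit night light ready for bedtime: first wind its orange-knobbed crank at least two full turns clockwise (seen from above). Then tip back the ear that stands upright until it leans at the same angle as the other ear, and let go of the light for about two seconds to see that the ear stays there. Last, press the red button fully down and release it, without shifting either ear. Never move the other ear or the toys lying around.

Things in the scene. Friction and masses are not known exactly. Their poses are not given: they have to be found in the camera images.
- lamp: The night light, screwed to the bench: a mint-green slab 160 (x) x 300 (y) x 50 (z) mm. Origin at the centre of its underside, z up. On it: a cream dome with a crank on top at the -y end (axis at x 0, y -85 mm), a red button on a round cream pod near the front middle (x -45, y 5 mm), and two cream ears with pink insets side by side at the +y end. The rabbit's face is on its front (-x) side; the ears tip back towards +x.
- crank_axis (a point): Fixed point on the vertical axis of the crank, 125 mm above the bench, level with the middle of the grip.
- crank_grip (a point): Centre (half-way up) of the crank's orange grip: an upright cylinder 26 mm in diameter and 40 mm high (from 108 to 148 mm above the bench) that spins freely on its own pin, 45 mm from the crank axis; a flat steel arm 18 mm wide lies just under it (top 106 mm above the bench). It can be gripped from above and carried round in a circle without turning the hand.
- crank (a joint): Angle of the crank, rad; grows clockwise seen from above. At 0 the grip lies on the light's -x side of the axis; starts between -0.6 and 0.6. Turning it takes about 1 N at the grip; it stays where it is left.
- ear (a joint): Lean of the upright ear (the outer one, at y +105 mm), rad: 0 is vertical, positive leans back to the light's +x. Starts between -0.25 and 0.1. A stiff friction hinge: it stays where it is left, moves with about 0.2 N m (2 to 3 N at 80 mm above the hinge) and does not spring back.
- ear_hinge (a point): Centre of that ear's hinge line, at x +20, y +105 mm of the light, 66 mm above the bench; the line runs along the light's y. The hinge line is common to both ears.
- ear_tip (a point): Top end of that ear, on its middle plane, 110 mm from the hinge line; its z axis points along the ear from hinge to tip. The ear is a flat paddle 40 mm wide (y), 12 mm thick, round at the tip.
- twin (a joint): Lean of the other ear (the inner one, at y +50 mm, 15 mm gap to the first), same meaning; the angle to match, between 0.5 and 0.85. It is stiffer and must be left as it is.
- twin_tip (a point): Top end of the other ear, same shape and axes.
- button_top (a point): Centre of the top of the round red push button, 36 mm in diameter; presses straight down.
- button (a joint): Travel of the button, m: 0 released, 0.006 fully down (about 4 N); springs back.
- turtle: Green plastic toy turtle, 120 x 92 x 52 mm, origin under its centre. Leave alone.
- xylophone: Wooden toy xylophone with coloured bars, 110 x 250 x 28 mm, origin under its centre. Leave alone.
- beadbox: Clear round bead box with yellow twist cap, 72 mm in diameter, 76 mm high, origin under its centre. Leave alone.
- spatula: Red toy spatula lying flat, 190 mm long. Leave alone.
- truck: Blue and yellow toy truck, 110 x 66 x 65 mm, origin under its centre. Leave alone.
- cup: Orange plastic cup, 72 mm across the rim, 80 mm high, origin under its centre. Leave alone.

How it is judged:
By the outcome, as a careful person would: the job done as asked, in the order asked, and still so for the second after the job is handed in, with the robot touching nothing.
It also fails if it takes over 72 s, if anything falls off the work surface, if the arm or the gripper's body presses on something with over 40 N, if the wrist force passes 120 N, or if a joint passes its speed limit or range.

## Working session

There is one attempt and no reset: what is moved stays moved. The work goes in short steps, each a Python script; the robot and the scene stay as the last script left them, time stands still between calls to the robot, and variables do not carry over. Pictures are saved under pics/ and viewed, about 8 in all and at most 12, crops included, and the job is handed in when it is done.

```bash
mkdir -p pics
python3 - <<'E'
from rig import manip
import cv2,numpy as np,pickle
d={}
for n in("scene","side"):
    c=manip.camera(n); d[n]=c
    cv2.imwrite(f"pics/{n}0.png",c["image"][:,:,::-1]); print(n,c["fx"],c["cx"],c["cy"],np.round(c["cam_to_world"],3).tolist())
pickle.dump(d,open("c0.pkl","wb"))
print(manip.get_time(),manip.get_ee_rot(),manip.get_width())
E
```

```text
scene 408.24625766991005 280.9234130989008 214.76990829914658 [[0.649, 0.52, -0.556, 1.27], [0.761, -0.448, 0.47, -0.585], [-0.005, -0.728, -0.686, 0.995], [0.0, 0.0, 0.0, 1.0]]
side 486.0909149025322 278.3204372941324 205.5833012691307 [[0.949, -0.249, 0.192, 0.272], [-0.315, -0.729, 0.608, -0.963], [-0.011, -0.638, -0.77, 1.316], [0.0, 0.0, 0.0, 1.0]]
0.1 [ 0.22014965  1.55966624 -0.22230143] 0.08544203987859093
```

View pics/scene0.png

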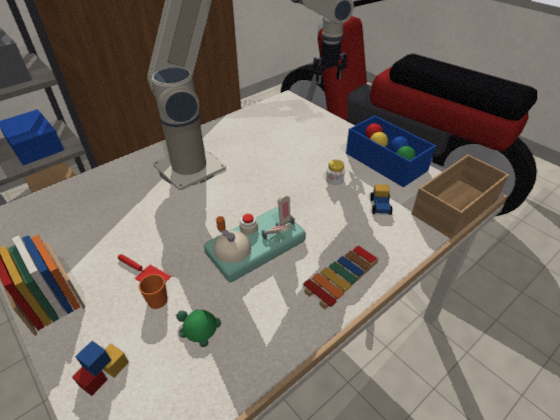

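View pics/side0.png

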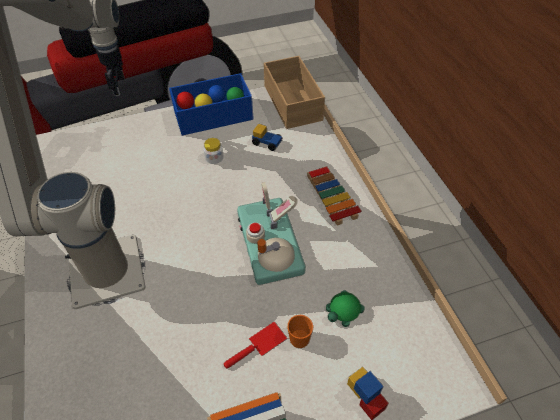

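Run:
```python
import cv2
a=cv2.imread("pics/scene0.png")[185:285,198:318]; b=cv2.imread("pics/side0.png")[180:285,230:310]
cv2.imwrite("pics/sc.png",cv2.resize(a,None,fx=6,fy=6,interpolation=2)[:600]); cv2.imwrite("pics/sd.png",cv2.resize(b[:100],None,fx=6,fy=6,interpolation=2))
```

```text
(no output)
```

View pics/sc.png

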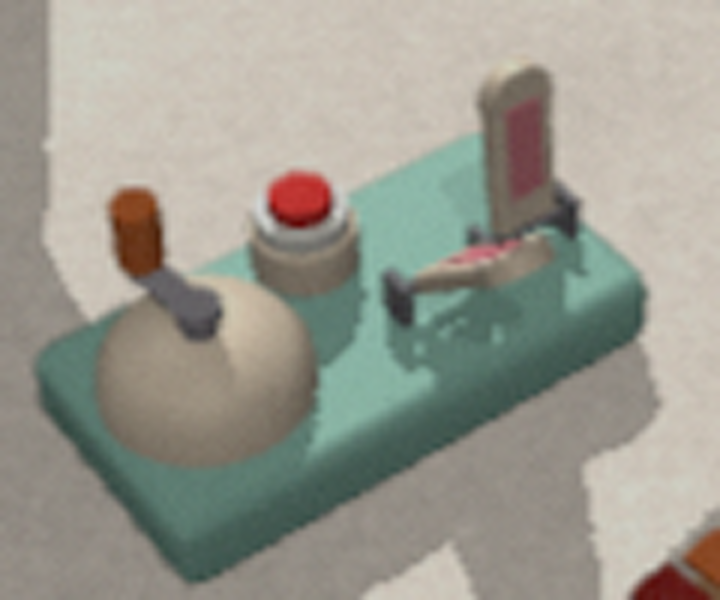

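View pics/sd.png

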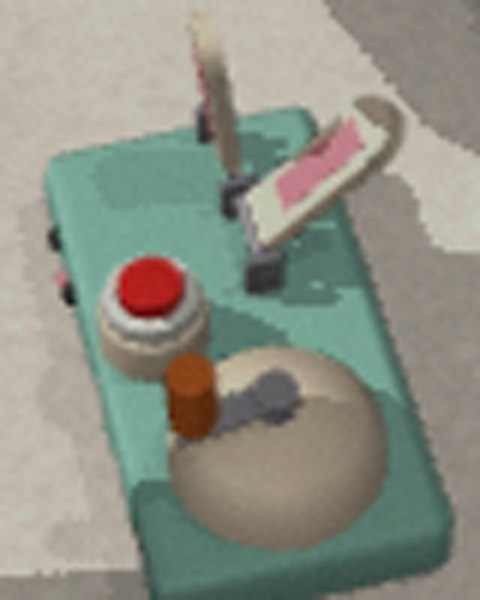

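```bash
cat > h.py <<'E'
import numpy as np,pickle
from scipy.optimize import least_squares
from scipy.spatial.transform import Rotation as R
def model(p):
    x,y,th,cr,ear,tw,bz=p
    L=dict(c1=(-.08,-.15,.05),c2=(.08,-.15,.05),c3=(.08,.15,.05),c4=(-.08,.15,.05),but=(-.045,.005,bz),
     grip=(-.045*np.cos(cr),-.085+.045*np.sin(cr),.148),hub=(0,-.085,.108),
     ear=(.02+.11*np.sin(ear),.105,.066+.11*np.cos(ear)),twin=(.02+.11*np.sin(tw),.05,.066+.11*np.cos(tw)))
    # point half-way along the ear (middle plane)
    c,s=np.cos(th),np.sin(th)
    return {k:np.array([x+c*a-s*b,y+s*a+c*b,z]) for k,(a,b,z) in L.items()}
def proj(T,c,P):
    q=np.linalg.inv(T)@np.append(P,1); return np.array([c["fx"]*q[0]/q[2]+c["cx"],c["fy"]*q[1]/q[2]+c["cy"]])
def fit(obs,p0):
    # obs: list of (T,cam,name,(u,v),sigma)
    f=lambda p:np.concatenate([(proj(T,c,model(p)[n])-uv)/s for T,c,n,uv,s in obs])
    r=least_squares(f,p0,loss='soft_l1'); return r,f(r.x).reshape(-1,2)
d=pickle.load(open("c0.pkl","rb"))
S={"scene":(198,185,dict(c1=(44,362),c2=(195,552),c3=(638,288),c4=(470,138),but=(300,196),grip=(134,196),hub=(200,308),ear=(516,68),twin=(548,245))),
 "side":(230,180,dict(but=(152,285),grip=(192,372),hub=(277,388),ear=(207,22),twin=(388,110),c4=(50,165),c3=(305,115)))}
obs0=[(d[n]["cam_to_world"],d[n],k,np.array([o0+u/6,o1+v/6]),2. if k[0]=='c' or k=='twin' else 1.) for n,(o0,o1,D) in S.items() for k,(u,v) in D.items()]
# crank clockwise from above: from -x towards +y
E
python3 - <<'E'
from h import *
for th in (0,.4,-.4):
    r,f=fit(obs0,[.6,0,th,0,0,.7,.09]); print(r.cost,r.x.round(4))
for o,e in zip(obs0,f): print(o[2],e.round(1))
print({k:v.round(3).tolist() for k,v in model(r.x).items()})
print(np.degrees(r.x[2]))
np.save("p0.npy",r.x)
E
```

```text
12.170839942301944 [ 0.5262 -0.0671 -0.0461 -0.0878 -0.0447  0.8062  0.0948]
12.170839942243562 [ 0.5262 -0.0671 -0.0461 -0.0878 -0.0447  0.8062  0.0948]
12.170839942536187 [ 0.5262 -0.0671 -0.0461 -0.0878 -0.0447  0.8062  0.0948]
c1 [-2.2 -1.1]
c2 [-1.  -1.1]
c3 [ 1.2 -1.6]
c4 [ 0.2 -2.1]
but [-0.8  0.2]
grip [-0.1  0.8]
hub [-0.7 -0.7]
ear [-0.6 -0.8]
twin [-1.5  0.3]
but [ 0.3 -0.2]
grip [ 0.6 -1.1]
hub [ 0.9 -0.5]
ear [ 0.7 -0.2]
twin [ 0.5 -0.5]
c4 [-1.2 -1.4]
c3 [ 0.2 -2.2]
{'c1': [0.439, -0.213, 0.05], 'c2': [0.599, -0.221, 0.05], 'c3': [0.613, 0.079, 0.05], 'c4': [0.453, 0.086, 0.05], 'but': [0.481, -0.06, 0.095], 'grip': [0.477, -0.154, 0.148], 'hub': [0.522, -0.152, 0.108], 'ear': [0.546, 0.037, 0.176], 'twin': [0.628, -0.022, 0.142]}
-2.6394267011371473
```

```bash
cat >> h.py <<'E'
def down(phi): # tool x down, jaws (tool y) along world angle phi
    x=np.array([0,0,-1.]);y=np.array([np.cos(phi),np.sin(phi),0]); return R.from_matrix(np.c_[x,y,np.cross(x,y)]).as_rotvec()
def tool():
    from rig import manip
    T=np.eye(4);T[:3,:3]=R.from_rotvec(manip.get_ee_rot()).as_matrix();T[:3,3]=manip.get_position();return T
def shot(name):
    from rig import manip
    import cv2
    T=tool();c=manip.camera("wrist");c["T"]=T@c["mount"];pickle.dump(c,open(name+".pkl","wb"));cv2.imwrite(f"pics/{name}.png",c["image"][:,:,::-1]);return c
E
python3 - <<'E'
from h import *
from rig import manip
print(R.from_rotvec(manip.get_ee_rot()).as_matrix().round(2).tolist())
p=np.load("p0.npy")
best=None
for phi in (p[2],p[2]+np.pi,p[2]+np.pi/2,p[2]-np.pi/2):
    print(phi,manip.solve_ik([.5,-.06,.36],down(phi)))
q=R.from_rotvec(manip.get_ee_rot()).as_matrix()[:,1]
phi=p[2]+np.pi/2
if q@[np.cos(phi),np.sin(phi),0]<0: phi+=np.pi
t=manip.get_time();manip.move_to([.47,-.06,.36],down(phi));c=shot("w1")
print(phi,manip.get_time()-t,c["mount"].round(3).tolist(),c["fx"],c["T"].round(3).tolist(),manip.get_joint_positions())
for k,v in model(p).items(): print(k,proj(c["T"],c,v).round())
E
```

```text
[[-0.0, 0.28, 0.96], [-0.0, 0.96, -0.28], [-1.0, -0.0, -0.0]]
-0.046066686299895576 [-0.14306159  0.09520893  1.72934692  0.          1.3170368  -0.09699491]
3.0955259672898974 None
1.524729640495001 [-0.14306159  0.09520893  1.72934692  0.          1.3170368  -1.66779124]
-1.616863013094792 [-0.14306159  0.09520893  1.72934692  0.          1.3170368   1.47380142]
1.524729640495001 2.6583 [[-0.0, -0.281, 0.96, -0.158], [1.0, -0.001, 0.0, 0.001], [0.001, 0.96, 0.281, -0.071], [0.0, 0.0, 0.0, 1.0]] 357.9355460978992 [[0.046, 0.959, 0.281, 0.4], [0.999, -0.045, -0.012, -0.055], [0.001, 0.281, -0.96, 0.518], [0.0, 0.0, 0.0, 1.0]] [-1.51006014e-01  4.41447568e-02  1.78523187e+00  1.25340627e-04
  1.31251213e+00 -1.67666228e+00]
c1 [159. 143.]
c2 [170. 258.]
c3 [382. 257.]
c4 [392. 143.]
but [279. 177.]
grip [190. 186.]
hub [204. 216.]
ear [376. 249.]
twin [317. 304.]
```

View pics/w1.png

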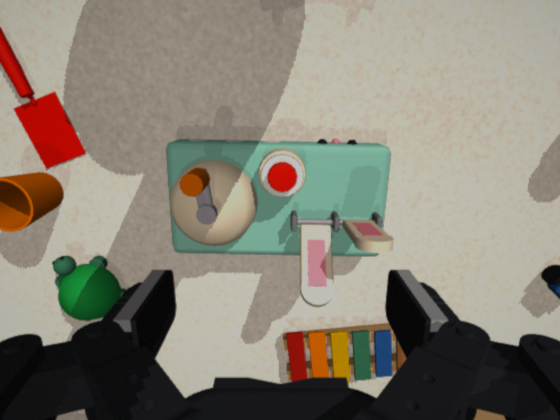

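Run:
```python
import cv2
a=cv2.imread("pics/w1.png")[132:312,160:400]
cv2.imwrite("pics/w1c.png",cv2.resize(a,(800,600),interpolation=2))
```

```text
(no output)
```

View pics/w1c.png

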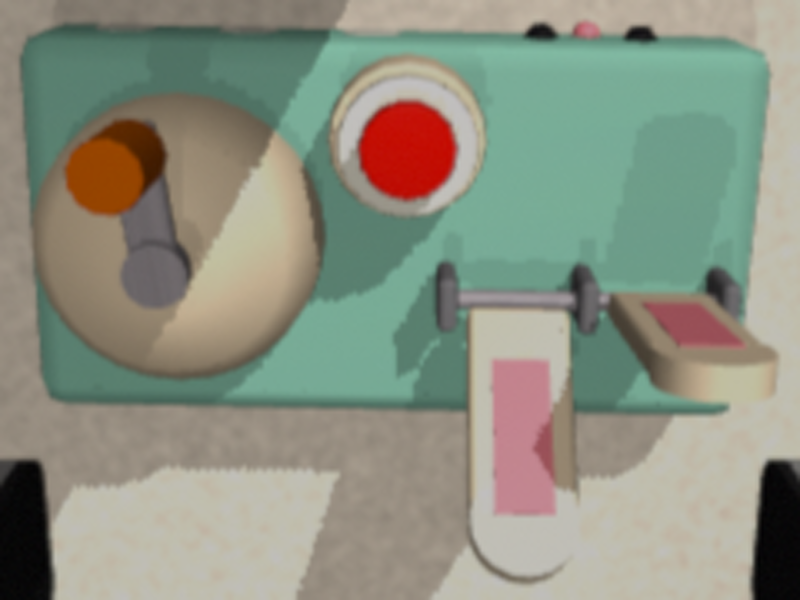

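```bash
cat >> h.py <<'E'
_m0=model
def model(p):
    D=_m0(p[:7]);x,y,th,tw=p[0],p[1],p[2],p[5];c,s=np.cos(th),np.sin(th)
    f=lambda a,b,z:np.array([x+c*a-s*b,y+s*a+c*b,z])
    D["hin"]=f(.02,.05,.066);D["hub"]=f(0,-.085,p[7])
    D["twinf"]=f(.02+.11*np.sin(tw)-.006*np.cos(tw),.05,.066+.11*np.cos(tw)+.006*np.sin(tw)); return D
def wobs(name,o,sc,pts,big=()):
    c=pickle.load(open(name+".pkl","rb"))
    return [(c["T"],c,k,np.array([o[0]+u/sc,o[1]+v/sc]),2. if k in big else .6) for k,(u,v) in pts.items()]
W1=wobs("w1",(160,132),800/240,dict(grip=(105,177),hub=(156,276),but=(408,150),c1=(28,32),c4=(770,45),c2=(45,404),c3=(738,414),twinf=(524,577),ear=(718,380),hin=(516,299)),("c1","c2","c3","c4"))
E
python3 - <<'E'
from h import *
p0=list(np.load("p0.npy"))+[.11]
for o in (obs0,W1,obs0+W1):
    r,f=fit(o,p0); print(r.cost,r.x.round(4)); print([(a[2],*e.round(1)) for a,e in zip(o,f)])
np.save("p1.npy",r.x); print({k:v.round(3).tolist() for k,v in model(r.x).items()})
E
```

```text
11.67912637622159 [ 0.5259 -0.0662 -0.0478 -0.1073 -0.0456  0.8111  0.0939  0.104 ]
[('c1', np.float64(-2.1), np.float64(-1.2)), ('c2', np.float64(-1.0), np.float64(-1.2)), ('c3', np.float64(1.3), np.float64(-1.7)), ('c4', np.float64(0.3), np.float64(-2.1)), ('but', np.float64(-0.6), np.float64(0.2)), ('grip', np.float64(-0.2), np.float64(0.7)), ('hub', np.float64(-0.5), np.float64(-0.0)), ('ear', np.float64(-0.4), np.float64(-0.9)), ('twin', np.float64(-1.4), np.float64(0.3)), ('but', np.float64(0.2), np.float64(-0.2)), ('grip', np.float64(0.4), np.float64(-1.1)), ('hub', np.float64(0.7), np.float64(0.1)), ('ear', np.float64(0.6), np.float64(-0.4)), ('twin', np.float64(0.4), np.float64(-0.5)), ('c4', np.float64(-1.3), np.float64(-1.5)), ('c3', np.float64(0.2), np.float64(-2.3))]
10.85943572004932 [ 0.5265 -0.0648 -0.0672 -0.1311 -0.0976  0.8531  0.0952  0.1078]
[('grip', np.float64(0.0), np.float64(0.0)), ('hub', np.float64(-1.0), np.float64(-0.5)), ('but', np.float64(-0.6), np.float64(0.0)), ('c1', np.float64(-3.0), np.float64(-0.3)), ('c4', np.float64(1.7), np.float64(0.2)), ('c2'
[... 1074 characters left out ...]
), np.float64(-1.2)), ('but', np.float64(-1.2), np.float64(-0.2)), ('c1', np.float64(-3.2), np.float64(-0.1)), ('c4', np.float64(1.5), np.float64(0.2)), ('c2', np.float64(-1.6), np.float64(1.4)), ('c3', np.float64(0.2), np.float64(1.7)), ('twinf', np.float64(0.5), np.float64(-0.1)), ('ear', np.float64(4.7), np.float64(0.3)), ('hin', np.float64(-0.6), np.float64(0.1))]
{'c1': [0.437, -0.21, 0.05], 'c2': [0.597, -0.22, 0.05], 'c3': [0.616, 0.079, 0.05], 'c4': [0.457, 0.09, 0.05], 'but': [0.482, -0.057, 0.093], 'grip': [0.476, -0.153, 0.148], 'hub': [0.521, -0.15, 0.105], 'ear': [0.543, 0.039, 0.175], 'twin': [0.632, -0.022, 0.139], 'hin': [0.55, -0.017, 0.066], 'twinf': [0.628, -0.022, 0.144]}
```

Run:
```python
from h import *
from rig import manip
p=np.load("p1.npy");m=model(p);phi=p[2]+np.pi/2;o=down(phi)
g=m["grip"]
manip.command_gripper(.055,25)
manip.move_to([g[0],g[1],.20],o)
manip.servo_line([g[0],g[1],.134],o,rate=.1)
print(manip.get_time(),manip.get_contact_force().round(1))
manip.command_gripper(.0,25)
print("w",manip.get_width(),manip.get_contact_force().round(1),manip.get_position())
# first 40 deg
c=m["hub"]
def at(cr):
    a=-.045*np.cos(cr),.045*np.sin(cr); t=p[2]
    return [c[0]+np.cos(t)*a[0]-np.sin(t)*a[1],c[1]+np.sin(t)*a[0]+np.cos(t)*a[1],.134]
for k in range(1,9):
    manip.servo_line(at(p[3]+k*.26),None,rate=.08)
    print(round(manip.get_time(),2),manip.get_contact_force().round(1),round(manip.get_width(),4))
```

```text
4.7417 [0.1 0.2 0.5]
w 0.00028919585899149334 [-0.2  0.3 -0.3] [ 0.4762428  -0.15259923  0.13404475]
5.61 [-0.8 -0.1  0.7] -0.0002
5.91 [ 0.   0.  -0.8] 0.0002
6.21 [-0.5  0.7 -0.3] 0.0002
6.51 [ 0.2 -0.8 -0.1] -0.0001
6.81 [ 0.4  0.2 -0.6] 0.0001
7.11 [-0.7  0.3  0.8] 0.0002
7.41 [ 0.4 -0.   0.4] 0.0001
7.71 [-1.1  1.1  0.4] 0.0002
```

Run:
```python
from h import *
from rig import manip
import cv2
s=manip.camera("scene")["image"][150:270,190:310];d=manip.camera("side")["image"][180:300,220:340]
im=np.hstack([cv2.resize(a,(400,400),interpolation=2) for a in(s,d)])
cv2.imwrite("pics/x.png",im[:,:,::-1])
print(tool().round(3).tolist())
```

```text
[[-0.0, 0.065, 0.998, 0.54], [0.0, 0.998, -0.065, -0.109], [-1.0, 0.0, -0.0, 0.134], [0.0, 0.0, 0.0, 1.0]]
```

View pics/x.png

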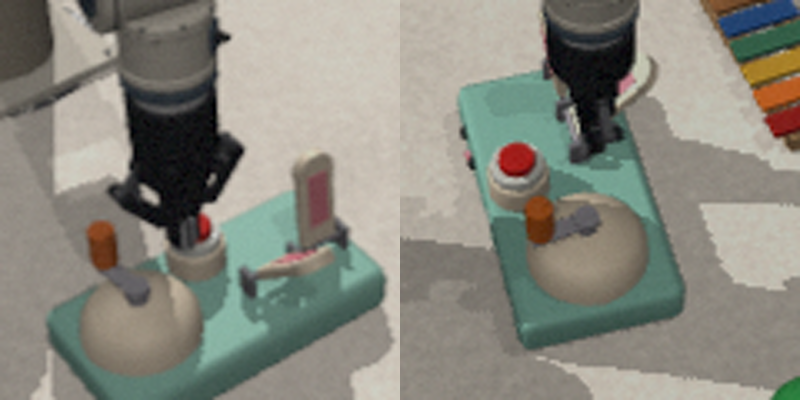

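Run:
```python
from h import *
from rig import manip
T=tool();tip=(T@[.022,0,0,1])[:3]
d=pickle.load(open("c0.pkl","rb"))
q=proj(d["scene"]["cam_to_world"],d["scene"],tip);print((q-[190,150])*400/120)
q=proj(d["side"]["cam_to_world"],d["side"],tip);print((q-[220,180])*400/120+[400,0])
m=model(np.load("p1.npy"))
for k in("grip","hub","but","ear"):print(k,(proj(d["scene"]["cam_to_world"],d["scene"],m[k])-[190,150])*400/120,(proj(d["side"]["cam_to_world"],d["side"],m[k])-[220,180])*400/120+[400,0])
print(d["scene"]["cam_to_world"])
```

```text
[184.97356798 271.26456817]
[594.391493   170.57613385]
grip [101.12987905 226.88016079] [540.30272334 202.15860911]
hub [136.73919544 286.05574813] [588.36313524 214.55183554]
but [193.33212409 226.26763747] [518.72862744 156.21557167]
ear [310.78596545 149.69567015] [546.97329356  11.09985886]
[[ 0.64896412  0.51967378 -0.55568403  1.26979271]
 [ 0.76080334 -0.44795198  0.46959271 -0.58508031]
 [-0.00488474 -0.72751508 -0.6860743   0.99473942]
 [ 0.          0.          0.          1.        ]]
```

Run:
```python
from h import *
from rig import manip
import cv2
d=pickle.load(open("c0.pkl","rb"))
for n in d:
  print(n,[proj(d[n]["cam_to_world"],d[n],np.array([.174,.6,z])).round(1).tolist() for z in(.194,.216,.3)])
s=manip.camera("scene")["image"];e=manip.camera("side")["image"]
a=[d["scene"]["image"][50:120,285:365],d["side"]["image"][40:110,75:155],s[190:260,210:290],e[190:260,250:330]]
print(manip.get_position(),manip.get_joint_positions().round(3))
im=np.vstack([np.hstack([cv2.resize(x,(342,300),interpolation=2) for x in a[:2]]),np.hstack([cv2.resize(x,(342,300),interpolation=2) for x in a[2:]])])
cv2.imwrite("pics/y.png",im[:,:,::-1])
T=tool();tip=(T@[.022,0,0,1])[:3]
print((proj(d["scene"]["cam_to_world"],d["scene"],tip)-[210,190])*342/80,(proj(d["side"]["cam_to_world"],d["side"],tip)-[250,190])*342/80)
```

```text
scene [[327.2, 91.5], [327.6, 86.6], [329.1, 66.9]]
side [[123.5, 97.5], [121.9, 92.7], [115.8, 73.2]]
[ 0.54042801 -0.10940255  0.13389809] [-0.221  0.428  1.852  0.     0.862 -1.727]
[151.73427312 176.81346538] [120.96043851 175.97708918]
```

View pics/y.png

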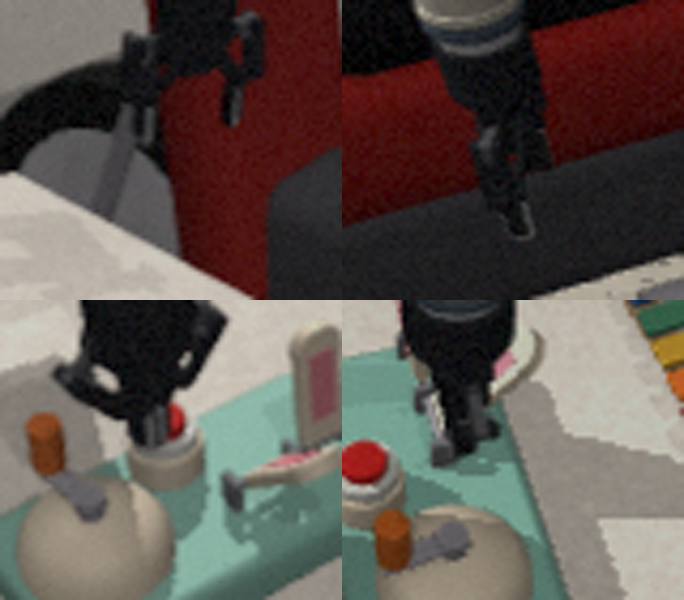

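Run:
```python
from h import *
from rig import manip
d=pickle.load(open("c0.pkl","rb"))
ob=[("scene",(245.1,223.9)),("side",(278.8,225.6))]
r=least_squares(lambda P:np.concatenate([proj(d[n]["cam_to_world"],d[n],P)-uv for n,uv in ob]),[.54,-.11,.13]);print(r.x.round(3),r.cost)
o=down(np.load("p1.npy")[2]+np.pi/2)
P=manip.get_position();manip.servo_line([P[0],P[1],.22],o,rate=.3)
manip.move_to([.385,-.06,.1],o); manip.servo_line([.385,-.06,.055],o,rate=.1)
f0=manip.get_contact_force()
z=.055
while z>.014:
    z-=.002; manip.servo_line([.385,-.06,z],o,rate=.04); f=manip.get_contact_force()-f0
    if abs(f[2])>4: break
print(z,manip.get_position(),f.round(1),manip.get_time())
c=manip.camera("side")["image"];s=manip.camera("scene")["image"]
pickle.dump((s,c),open("pr.pkl","wb"))
manip.servo_line([.385,-.06,.2],o,rate=.3)
```

```text
[ 0.542 -0.11   0.143] 0.2632582815996866
0.012999999999999966 [ 0.38489573 -0.05998442  0.0128855 ] [-0.2 -0.6 -0.9] 15.0167
```

The fingers look about 30 mm shorter than stated: triangulation puts the tip at z 0.143 when the TCP reads 0.134, and there was no bench contact at TCP z 0.013. I'll finish the probe so I have a proper tool length.

Run:
```python
from h import *
from rig import manip
o=down(np.load("p1.npy")[2]+np.pi/2)
manip.servo_line([.385,-.06,.012],o,rate=.3)
f0=manip.get_contact_force()
z=.008
while z>-.02:
    z-=.002; manip.servo_line([.385,-.06,z],o,rate=.04); f=manip.get_contact_force()-f0
    if abs(f[2])>4: break
print(z,manip.get_position(),f.round(1),manip.get_width(),manip.get_time())
manip.servo_line([.385,-.06,.03],o,rate=.2)
```

```text
-0.016 [ 0.38516541 -0.06003402 -0.015217  ] [-2.5  1.3 19.6] 7.111629337365027e-05 19.7167
```

Run:
```python
from h import *
from rig import manip
p=np.load("p1.npy");m=model(p);o=down(p[2]+np.pi/2);g=m["grip"];c=m["hub"];Z=.096
manip.servo_line([.385,-.06,.16],o,rate=.4)
manip.command_gripper(.05,25)
manip.move_to([g[0],g[1],.16],o)
manip.servo_line([g[0],g[1],Z],o,rate=.15)
print(manip.get_time(),manip.get_contact_force().round(1))
manip.command_gripper(.0,25)
print("w",manip.get_width(),manip.get_contact_force().round(1))
if manip.get_width()<.02: raise SystemExit("miss")
def at(cr):
    a=-.045*np.cos(cr),.045*np.sin(cr); t=p[2]
    return [c[0]+np.cos(t)*a[0]-np.sin(t)*a[1],c[1]+np.sin(t)*a[0]+np.cos(t)*a[1],Z]
tot=4*np.pi+.7; N=38
for k in range(1,N+1):
    manip.servo_line(at(p[3]+k*tot/N),None,rate=.09)
    f=manip.get_contact_force()
    if k%4==1: print(round(manip.get_time(),2),f.round(1),round(manip.get_width(),4))
    if np.linalg.norm(f)>30 or manip.get_width()<.02: print("STOP",k,f);break
s=manip.camera("scene")["image"];e=manip.camera("side")["image"];pickle.dump((s,e),open("cr.pkl","wb"))
```

```text
22.2833 [-0.4 -1.   0.1]
w 0.02559248149514595 [-1.7  0.   6.3]
22.94 [-0.4  1.1  5.8] 0.0256
24.24 [ 1.2 -1.6  9.7] 0.0255
25.54 [ 2.1 -1.4  8.2] 0.0256
26.84 [-0.4 -2.9  7.5] 0.0252
28.14 [2.  0.7 9.6] 0.0254
29.44 [ 2.1 -1.6  8.8] 0.0251
30.74 [ 2.1 -0.4  9. ] 0.0252
32.04 [ 2.  -3.2  6.8] 0.0253
33.34 [-1.7 -1.7 11. ] 0.0252
34.64 [2.4 0.6 8.2] 0.0251
```

```bash
cat >> h.py <<'E'
def lamp(p,a,b,z): c,s=np.cos(p[2]),np.sin(p[2]); return [p[0]+c*a-s*b,p[1]+s*a+c*b,z]
def push_x(a,zt=.124,half=.011):
    s=(zt-.066-.006*np.sin(a))/np.cos(a); return .02+s*np.sin(a)-.006*np.cos(a)-half
E
python3 - <<'E'
from h import *
from rig import manip
p=np.load("p1.npy");o=down(p[2]+np.pi/2)
manip.command_gripper(.05);P=manip.get_position();print(manip.get_contact_force().round(1))
manip.servo_line([P[0],P[1],.19],o,rate=.25)
manip.command_gripper(0)
manip.move_to(lamp(p,-.035,.105,.19),o)
manip.servo_line(lamp(p,-.035,.105,.1095),o,rate=.2)
print(manip.get_time(),manip.get_width(),manip.get_contact_force().round(1))
x1=push_x(.78);print(x1)
for x in np.linspace(-.01,x1,5):
    manip.servo_line(lamp(p,x,.105,.1095),o,rate=.08);print(round(x,3),manip.get_contact_force().round(1))
manip.servo_line(lamp(p,x1-.02,.105,.1095),o,rate=.15)
manip.servo_line(lamp(p,x1-.02,.105,.21),o,rate=.3)
manip.move_to([.52,.01,.36],o)
print(manip.get_time());manip.command_gripper(.085);print(manip.get_time())
c=shot("w2")
import cv2
q=proj(c["T"],c,model(p)["twinf"]);print(q)
cv2.imwrite("pics/w2c.png",cv2.resize(cv2.imread("pics/w2.png")[150:300,200:400],(800,600),interpolation=2))
E
```

```text
[-0.1  0.4  0.3]
37.7333 -0.0001515389869831628 [ 0.3 -0.4  0.2]
0.05793732423621813
-0.01 [-0.7  0.1 -0.8]
0.007 [0.4 0.3 0.8]
0.024 [-0.6 -0.6 -0.1]
0.041 [ 1.2 -0.1  0.1]
0.058 [1.2 0.  0.7]
41.0833
41.8667
[257.99570575 269.27335412]
```

View pics/w2c.png

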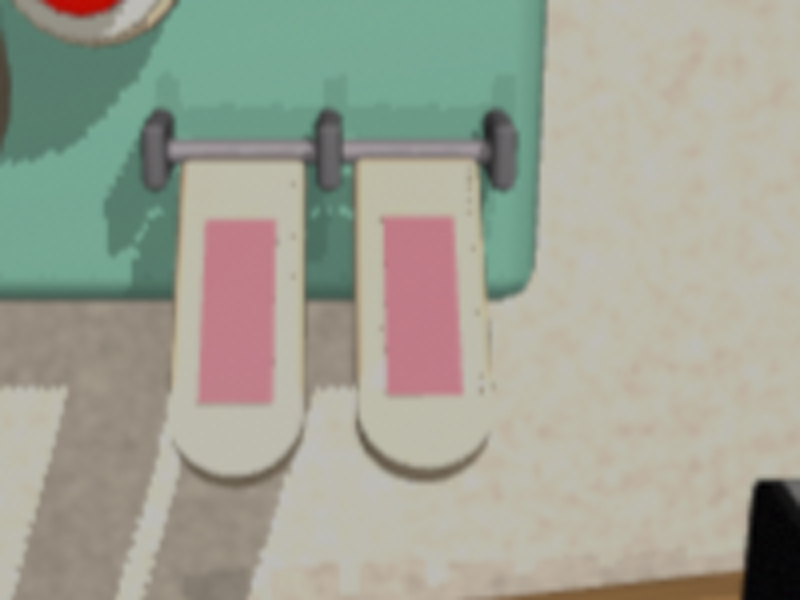

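Run:
```python
from h import *
p=np.load("p1.npy");c=pickle.load(open("w2.pkl","rb"))
def tip(a,y): return proj(c["T"],c,np.array(lamp(p,.02+.11*np.sin(a)-.006*np.cos(a),y,.066+.11*np.cos(a)+.006*np.sin(a))))
f=lambda q:(q-[200,150])*4
for a in(.74,.78,.82,.86):print(a,f(tip(a,.05)),f(tip(a,.105)))
print(f(proj(c["T"],c,np.array(lamp(p,.02,.05,.066)))),f(proj(c["T"],c,np.array(lamp(p,.02,.105,.066)))))
```

```text
0.74 [229.87251169 462.0358022 ] [426.37030306 461.81814981]
0.78 [230.7115209  468.56891856] [425.41897261 468.35310636]
0.82 [231.55532638 474.40661081] [424.46049594 474.19266974]
0.86 [232.4019084  479.55493816] [423.49721397 479.34289379]
[241.80937026 151.12736194] [411.89433802 150.94490535]
```

Run:
```python
from h import *
from rig import manip
import cv2
p=np.load("p1.npy");o=down(p[2]+np.pi/2)
manip.command_gripper(0)
x1=push_x(.846)
manip.move_to(lamp(p,x1-.025,.105,.2),o)
manip.servo_line(lamp(p,x1-.025,.105,.1095),o,rate=.25)
manip.servo_line(lamp(p,x1,.105,.1095),o,rate=.06);manip.hold(.15)
print(manip.get_contact_force().round(1),(np.array(manip.get_position())-lamp(p,x1,.105,.1095)).round(4))
manip.servo_line(lamp(p,x1-.025,.105,.1095),o,rate=.15)
t=manip.get_time()
manip.servo_line(lamp(p,x1-.025,.105,.21),o,rate=.3)
manip.move_to([.52,.01,.36],o);manip.command_gripper(.085)
c=shot("w3");print(t,manip.get_time())
cv2.imwrite("pics/w3c.png",cv2.resize(cv2.imread("pics/w3.png")[150:300,200:400],(800,600),interpolation=2))
```

```text
[ 0.4  0.1 -0.2] [-0.0002  0.     -0.0001]
44.9417 46.95
```

View pics/w3c.png

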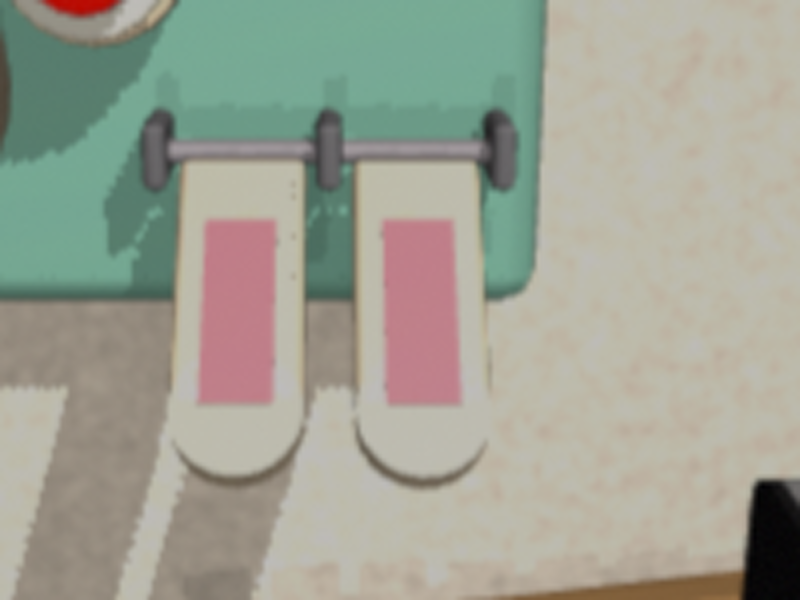

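Run:
```python
from h import *
from rig import manip
import cv2
p=np.load("p1.npy");o=down(p[2])
manip.hold(.6);manip.command_gripper(0)
L=lambda z:lamp(p,-.045,.007,z)
manip.move_to(L(.16),o);manip.servo_line(L(.086),o,rate=.2)
f0=manip.get_contact_force();z=.086;print(manip.get_time(),f0.round(1))
while z>.062:
    z-=.001;manip.servo_line(L(z),o,rate=.03);f=manip.get_contact_force()-f0;print(round(z,3),f[2].round(1),end=" ")
    if f[2]>12:break
s=manip.camera("side")["image"]
manip.hold(.2);manip.servo_line(L(.16),o,rate=.2)
manip.move_to([.52,.01,.36],down(p[2]+np.pi/2));manip.command_gripper(.085)
c=shot("w4");print(manip.get_time())
cv2.imwrite("pics/w4c.png",cv2.resize(cv2.imread("pics/w4.png")[120:300,160:400],(800,600),interpolation=2))
```

```text
50.125 [ 0.5 -0.3  0.5]
0.085 -0.6 0.084 0.6 0.083 2.1 0.082 1.4 0.081 2.8 0.08 1.9 0.079 3.4 0.078 12.4 55.0583
```

View pics/w4c.png

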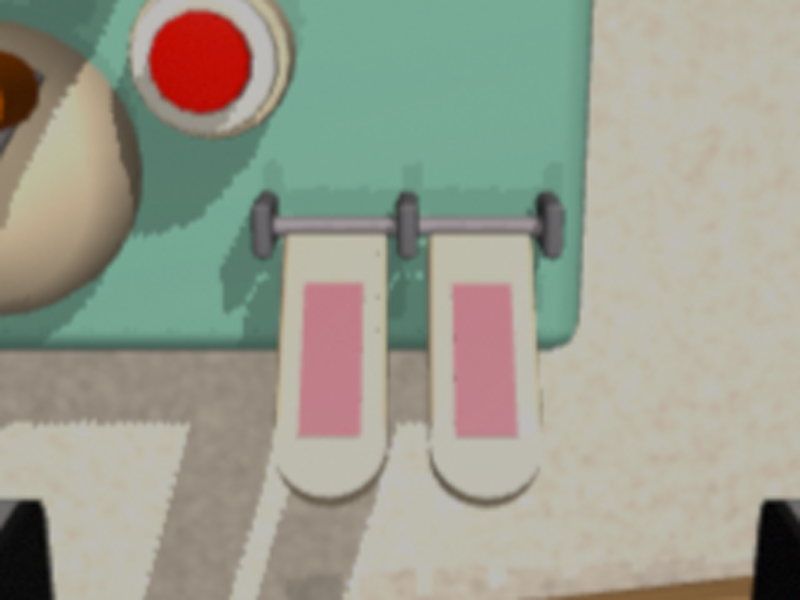

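The button was pressed onto its stop: spring force over about 6 mm of travel, then a jump to 12 N. It has been released and both ears are unchanged, with pink lower edges at row 437 and tips at about row 498. The arm is clear, so I'll hand in.

```bash
python3 -c "
from rig import manip
manip.sign_off();print(manip.get_time())"
```

```text
the job is handed in; nothing more can be done
the job is handed in; nothing more can be done
```

The night light is ready and the job is handed in, with the arm clear of everything at about 55 s on the robot's clock. All three steps were done in the order asked.

- **Crank:** I wound it about 2.1 turns clockwise. The grip stayed in the jaws the whole way, at a steady 25 mm opening. I counted the turns from the path of the hand; I took pictures afterwards but did not measure the crank's angle in them.
- **Ear:** I tipped it back to about 0.84 rad. A picture 2 s after letting go showed its tip and pink inset level with the other ear's to within about one pixel of the enlarged crop. The hand stayed off for longer than two seconds before the button press.
- **Button:** I pressed it to its stop and released it. The force was the spring's for about 6 mm, then jumped to 12 N. The last picture shows both ears unchanged.

**Finger length:** The first attempt to grip the crank closed on air. By probing the bench, I found the closed fingertips about 14 mm behind the reported TCP, not 22 mm ahead of it as stated. I corrected for this and the rest went normally. The probe pressed the bench with about 20 N through the fingertips.

**Other checks:** While winding, the wrist read up to 11 N upward, probably the fingertips rubbing on the crank arm. I did not check the toys in a final picture, but the hand worked only at the light and the clear bench in front of it.

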